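# Load the oblong tube block into the dry-block mixer and lock it

## Robot

A 7-joint arm with a two-finger parallel gripper is mounted at the origin on the work surface. World frame = base frame: x ahead of the robot, y to its left, z up, the work surface at z = 0. Lengths are in m, angles in rad, forces in N, time in s.
With the tool pointing down it reaches from about 0.35 to 0.9 m from the base axis. Payload 7.2 kg.
Tool frame: the origin (TCP) lies on the centre line of the jaws, within the pads' length; the fingertips stand ctrl.tip_reach ahead of it and the grasp point (between the pads) is the TCP (ctrl.tip_reach is the distance from the TCP to the fingertips, in m); z points along the fingers, y is the direction in which the jaws open and shut (so a half turn about z gives the same grasp; the last joint's range is limited). The gripper opens to 85 mm and grips with 20 to 120 N. Pads are 22 mm wide; open, the fingers measure 114 mm over their backs; the gripper's body (76 mm by 85 mm) begins 54 mm behind the grasp point. The pads swing forward as they close: fully open they stand 13 mm farther back than shut.
Start: joints at [-1.184, 0.411, -0.013, 1.596, 0.006, 1.134, -0.082], TCP at [0.275, 0.561, 0.25] pointing down, gripper open.
Joint ranges: [-2.95, 2.95], [-0.29, 1.99], [-1.47, 1.44], [0.14, 2.54], [-1.03, 4.17], [0.13, 1.85], [-2.86, 2.86]. Speed limits (rad/s): [2.39, 2.39, 3.01, 3.01, 3.14, 3.14, 3.14].

## Interface

Orientations are given as a unit quaternion [x, y, z, w].
In Python, from cell import telemetry, vision, ticket, ctrl gives the robot as it stands.
- The arm moves only by the tool drive_tool, never from a script. Its argument "moves" is a list that holds one entry, the list of rows, each a list of 7 numbers: the closure, from -1 (fully open) to 1 (shut), then the shift along the tool's x, y, z in cm, then the turn, a rotation vector about the tool's x, y, z in degrees. A call has 1 to 20 rows; each row is the pose to reach, as a shift and turn from the pose commanded when the call began, along the tool's axes at that moment; what a row does not reach only later rows make up. A row lasts 1/12 s, in which the tool goes at most 41.7 mm and 7.16 degrees, less where a joint would pass 70% of its speed; a pose out of reach is approached as far as the arm can. A call with a gripper value outside its range is refused whole. The fingers move at their own pace and stop on an object; "force" is the grip in N (left out, the last holds). Time passes only in rows, so rows that repeat a pose let the fingers close. It gives the time, the measured TCP pose, the force and the opening at its end, in the units of the state.
- telemetry.observe(): the state, without advancing time (a new reading comes with each control period).
- vision.snapshot(name): name is "scene" or "top" or "wrist"; returns a dict with "image" (400x640x3 uint8, blue, green, red), "depth" (400x640 float32, m along the optical axis (not along the pixel's ray), 0 where there is no reading), "camera_matrix" (3x3 intrinsics, pixels), "cam_to_world" (4x4, takes a point from camera to world coordinates). Camera axes: x right, y down, z forward; pixel columns grow to the right and rows downward; lengths in m; the calibration is good to about 2 mm. A picture is of the moment at which its call begins.
- ticket.close_job(): hands the job in, once; it reports no verdict.
The state is a dict: "time": time; "joints": joint angles; "qvel": joint speeds; "joint_efforts": joint torques, N m; "position": TCP position; "eef_rot": TCP orientation; "ft_force": force on the tool from outside, world axes, zero at the start; "wrist_torque": the same for the moment, N m; "opening": finger opening in m.
Only numpy, scipy, OpenCV 4.12 (cv2) and the standard library are available. Lean on these libraries where they do the work, as an engineer would, in place of code of your own. Each camera call takes 0.05 s, during which the arm holds its last target. There are 200 camera calls.

## Task

Put the oblong aluminium tube block into the empty oblong nest of the dry-block mixer: lower it in rather than dropping it, and let go of it once it sits flat on the nest's floor. Then slide the black lock grip fully home to its end stop, so that its tongue lies over the block's ledge. Leave the other things on the bench where they are.

Things in the scene. Friction and masses are not known exactly. Their poses are not given: they have to be found in the camera images.
- mixer: White bench dry-block mixer, fixed, 260 (x) x 320 (y) mm, deck at z 75 mm; origin under its centre, axes along its sides. Half nearer the robot (-x): empty oblong nest at the +y end, lock slide between 13 mm high steel rails at the -y end. Half behind: a round block already in place (80 mm diameter, top z 109, at x 60, y 75) and a low panel (top z 101).
- nest (a point): Centre of the floor of the empty oblong nest: mixer coordinates x -65, y 75, z 55 mm; axes as the mixer's. The nest is a straight-walled pocket 64 (x) x 118 (y) mm, 20 mm deep below the deck, with a dark floor and a thin black bezel.
- long_block: Loose oblong aluminium tube block, 0.4 to 0.7 kg. Origin: centre of underside; long axis = its y. Foot 56 (x) x 110 (y) x 24 mm high; on it, centred, the upper body 48 (x) x 72 (y) mm up to z 66, eight dark wells on top; so a 19 mm ledge at each end. Same after a half turn. Grip across the 48 mm. In the nest it has 4 mm play all round; seated, its origin is at point nest.
- lock (a joint): Lock slide on the mixer, m: 0 = fully open (away from the nest), 0.085 = end stop, where its tongue lies over the near ledge of the block in the nest. Slides along the mixer's +y; starts at 0 to 0.035, stays where it is left, needs about 3 N.
- lock_grip (a point): Grip point on the lock's black upright fin, 50 (mixer x) x 16 (mixer y) x 40 mm high; fin top 16 mm above the point, steel carriage (50 x 50 mm) 24 mm below it. Moves with the slide: mixer x -65, y -130 + lock, z 119 mm. The tongue, 30 mm wide, top 17.5 mm above the deck, reaches 76 mm from the fin's centre towards the nest. Axes as the mixer's.
- round_block: Bystander: round aluminium tube block, 80 mm diameter, 54 mm high, six dark wells; does not fit the oblong nest. Origin: centre of underside, as for all bystanders.
- jar: Bystander: specimen jar, 64 mm diameter, 70 mm high.
- bottle: Bystander: bottle, 56 mm diameter, 110 mm high.
- tube_rack: Bystander: red tube rack, 70 x 160 x 35 mm.
- tip_box: Bystander: blue open pipette-tip box, 85 x 120 x 50 mm.
- dish: Bystander: shallow glass dish, 90 mm diameter, 18 mm high.
- spatula: Bystander: flat spatula, 180 mm long, lying on the bench.
Mind the look-alikes: they are no part of the job. Leave any pink look-alike of the long_block alone.

How it is judged:
By the outcome, as a careful person would: the job done as asked, in the order asked, and still so for the second after the job is handed in, with the robot touching nothing.
It also fails if it takes over 56 s, if anything falls off the work surface, if the arm or the gripper's body presses on something with over 40 N, if the wrist force passes 120 N, or if a joint passes its speed limit or range.

## Working session

There is one attempt and no reset: what is moved stays moved. The work goes in short steps, Python scripts to look and compute and a tool call to move; the robot and the scene stay as the last step left them, time stands still between calls to the robot, and variables do not carry over. Pictures are saved under pics/ and viewed, about 8 in all and at most 12, crops included, and the job is handed in when it is done.

Besides the shell and the picture viewer there is one more tool, called after "Emit:" by a JSON object that holds its "api" and its "payload", one argument or row to a line. drive_tool: Moves the arm, as the interface text tells. Its arguments: {"type":"object","properties":{"moves":{"type":"array","items":{"type":"array","items":{"type":"array","items":{"type":"number"}}}},"force":{"type":"number"}},"required":["moves"]}

```bash
mkdir -p pics; ls
python3 - <<'E'
from cell import telemetry, vision, ctrl
import cv2,numpy as np
print(telemetry.observe(), ctrl.tip_reach)
for n in("scene","top"):
    s=vision.snapshot(n); cv2.imwrite(f"pics/{n}0.png",s["image"]); np.savez(f"{n}0.npz",**s); print(n,s["camera_matrix"].tolist(),s["cam_to_world"].round(4).tolist(),(s["depth"]>0).mean())
E
```

```text
pics
{'time': 0.0, 'joints': array([-1.1841886 ,  0.41191296, -0.01268784,  1.59706885,  0.00558387,
        1.13430968, -0.08222106]), 'qvel': array([ 1.20002436e-03, -6.64289274e-04, -6.23936307e-05, -7.46844425e-04,
        1.06153496e-03,  1.66070942e-04,  2.76093784e-04]), 'joint_efforts': array([-9.24528763e-05, -6.00614977e+01,  6.81932755e-01, -2.99422628e+01,
        1.37385968e-02,  1.04699619e-02,  2.22107968e-05]), 'position': array([0.2743894 , 0.56101116, 0.24943489]), 'eef_rot': array([ 2.25461233e-01,  9.74251785e-01, -8.21198191e-04, -1.31815283e-04]), 'ft_force': array([ 0.2283513 ,  0.18946158, -0.35037076]), 'wrist_torque': array([-0.05605787, -0.00444551, -0.08016081]), 'opening': 0.0852532965968407} 0.019
scene [[382.8463566689522, 0.0, 323.3913185133376], [0.0, 382.8463566689522, 196.68964837420555], [0.0, 0.0, 1.0]] [[-0.0074, 0.5861, -0.8102, 1.3355], [0.9998, -0.0093, -0.0159, 0.0096], [-0.0168, -0.8102, -0.5859, 0.6985], [0.0, 0.0, 0.0, 1.0]] 0.9959921875
top [[367.9250756352171, 0.0, 314.39718232089547], [0.0, 367.9250756352171, 199.83046897073936], [0.0, 0.0, 1.0]] [[0.0224, -0.9957, 0.09, 0.3906], [-0.9993, -0.025, -0.0277, 0.0106], [0.0298, -0.0893, -0.9956, 1.2076], [0.0, 0.0, 0.0, 1.0]] 0.9959140625
```

View pics/scene0.png

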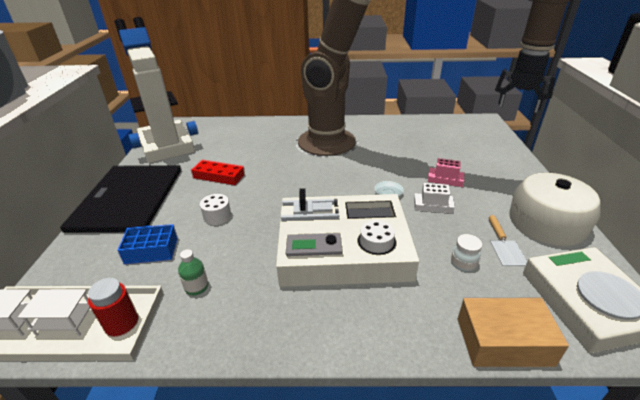

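View pics/top0.png

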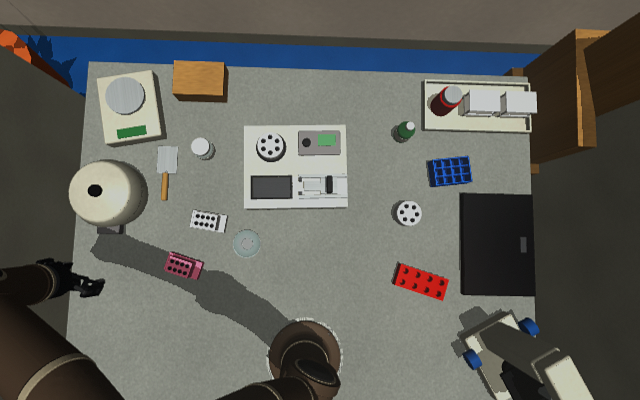

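The top view shows two oblong blocks: silver at (208,221) and pink at (183,265). The silver one is the target because it is aluminium-coloured, and the pink one is the look-alike. The mixer is at about (295,167), with its nest at (271,187) and its lock fin at (329,185).

```bash
cat > h.py <<'E'
import numpy as np,cv2
def cloud(s):
    K,T=s["camera_matrix"],s["cam_to_world"]; d=s["depth"]
    v,u=np.mgrid[:d.shape[0],:d.shape[1]]
    p=np.stack([(u-K[0,2])*d/K[0,0],(v-K[1,2])*d/K[1,1],d],-1)
    return p@T[:3,:3].T+T[:3,3]
def ray(s,uv,z):
    K,T=s["camera_matrix"],s["cam_to_world"]
    d=T[:3,:3]@np.array([(uv[0]-K[0,2])/K[0,0],(uv[1]-K[1,2])/K[1,1],1]); o=T[:3,3]
    return o+d*(z-o[2])/d[2]
def rect(xy): # center, long-axis angle (deg), sizes
    (c,wh,a)=cv2.minAreaRect((xy*1000).astype(np.float32))
    if wh[0]<wh[1]: a+=90
    return np.round(c,1),round(max(wh),1),round(min(wh),1),round((a+90)%180-90,2)
E
python3 - <<'E'
from h import *
s=np.load("top0.npz"); p=cloud(s); im=s["image"]
def sel(u0,u1,v0,v1,z0,z1):
    q=p[v0:v1,u0:u1].reshape(-1,3); return q[(q[:,2]>z0)&(q[:,2]<z1)]
for nm,b in dict(deck=(238,352,118,214,.068,.082),blocktop=(186,232,203,238,.058,.075),foot=(186,232,203,238,.015,.035),fin=(300,350,172,200,.12,.15),blockall=(186,232,203,238,.012,.08),nestfloor=(250,292,174,202,.045,.062)).items():
    q=sel(*b); print(nm,len(q),rect(q[:,:2]) if len(q)>5 else '',np.median(q[:,2]).round(4) if len(q) else '',q[:,:2].mean(0).round(4) if len(q) else '')
c=im[195:285,155:265]; c2=im[115:220,235:360]
a=cv2.resize(c,None,fx=4,fy=4,interpolation=2); b=cv2.resize(c2,(360,360*105//125),interpolation=2)
o=np.zeros((360,800,3),np.uint8); o[:,:440]=a; o[:b.shape[0],440:]=b; cv2.imwrite("pics/crop1.png",o)
E
```

```text
deck 5356 (array([599.6,  41. ]), 320.2, 261.4, -87.63) 0.075 [0.5948 0.0496]
blocktop 378 (array([422.6, 315.9]), 73.7, 47.8, 81.85) 0.0661 [0.4223 0.3146]
foot 218 (array([422.8, 315.9]), 111.6, 55.9, 81.87) 0.0239 [0.4208 0.2994]
fin 100 (array([538.5, -62.6]), 47.8, 15.3, 0.88) 0.1348 [ 0.5379 -0.0626]
blockall 623 (array([422.8, 315.9]), 111.6, 55.9, 81.87) 0.0639 [0.4216 0.3078]
nestfloor 749 (array([532.6, 114.3]), 117.4, 62.3, -87.09) 0.0551 [0.5328 0.1144]
```

View pics/crop1.png

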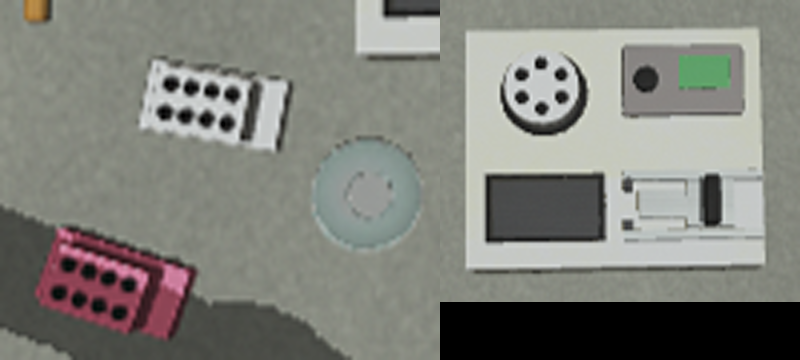

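The crop confirms the silver block is the target: eight wells and ledges. The measured sizes (111.6x55.9, deck 320x261, nest 117x62) match the given ones. The lock is at about 0.029. Moving above the block.

Emit:
{"api": "drive_tool", "payload": {
  "moves": [
    [[-1, -24.1, -15.5, 7, 0, 0, 72.1], [-1, -24.1, -15.5, 7, 0, 0, 72.1], [-1, -24.1, -15.5, 7, 0, 0, 72.1], [-1, -24.1, -15.5, 7, 0, 0, 72.1], [-1, -24.1, -15.5, 7, 0, 0, 72.1], [-1, -24.1, -15.5, 7, 0, 0, 72.1], [-1, -24.1, -15.5, 7, 0, 0, 72.1], [-1, -24.1, -15.5, 7, 0, 0, 72.1], [-1, -24.1, -15.5, 7, 0, 0, 72.1], [-1, -24.1, -15.5, 7, 0, 0, 72.1], [-1, -24.1, -15.5, 7, 0, 0, 72.1], [-1, -24.1, -15.5, 7, 0, 0, 72.1], [-1, -24.1, -15.5, 7, 0, 0, 72.1], [-1, -24.1, -15.5, 7, 0, 0, 72.1]]
  ],
  "force": 60
}}

```text
time: 1.27
position: [0.4228, 0.3166, 0.1802]
eef_rot: [0.754, 0.656, -0.0, -0.0]
ft_force: [0.4, -0.7, 0.5]
opening: 0.0856
```

Run:
```python
from h import *
from cell import telemetry, vision
s=vision.snapshot("wrist"); cv2.imwrite("pics/w1.png",s["image"]); p=cloud(s)
o=telemetry.observe(); print(o["position"],o["eef_rot"],o["joints"].round(2))
for z0,z1 in((.060,.072),(.018,.03)):
    m=(p[...,2]>z0)&(p[...,2]<z1)&(np.hypot(p[...,0]-.423,p[...,1]-.316)<.075)
    q=p[m]; print(len(q),rect(q[:,:2]),np.median(q[:,2]))
```

```text
[0.42282625 0.31653461 0.18026268] [ 7.54711788e-01  6.56056487e-01 -2.05720744e-05 -4.28275106e-05] [-0.99  0.33  0.32  1.93 -0.13  0.91 -0.75]
5055 (array([422. , 318.1]), 72.3, 48.1, 81.64) 0.06621151104526171
1487 (array([422.1, 318.2]), 109.7, 55.9, 81.89) 0.024037176867263088
```

View pics/w1.png

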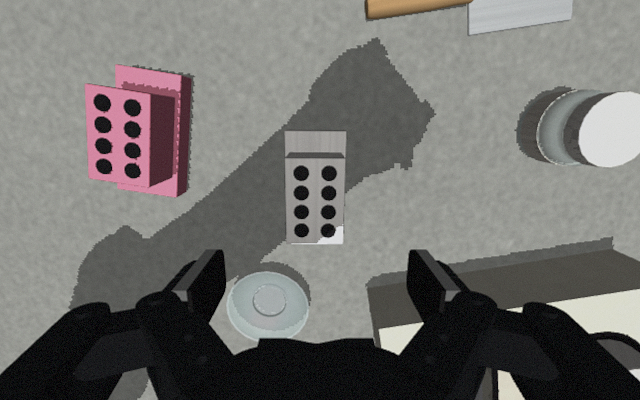

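The wrist view shows the silver block centred between the fingers at (315,190), with the pink look-alike off to the left at (135,130). Descending and gripping.

Emit:
{"api": "drive_tool", "payload": {
  "moves": [
    [[-1, 0, 0, 3, 0, 0, 0], [-1, 0, 0, 6, 0, 0, 0], [-1, 0, 0, 9, 0, 0, 0], [-1, 0, 0, 11.5, 0, 0, 0], [-1, 0, 0, 12.8, 0, 0, 0], [-1, 0, 0, 12.8, 0, 0, 0], [-1, 0, 0, 12.8, 0, 0, 0], [0, 0, 0, 12.8, 0, 0, 0], [1, 0, 0, 12.8, 0, 0, 0], [1, 0, 0, 12.8, 0, 0, 0], [1, 0, 0, 12.8, 0, 0, 0], [1, 0, 0, 12.8, 0, 0, 0], [1, 0, 0, 12.8, 0, 0, 0], [1, 0, 0, 12.8, 0, 0, 0]]
  ],
  "force": 60
}}

```text
time: 2.48
position: [0.4231, 0.317, 0.0537]
eef_rot: [0.755, 0.655, 0.001, -0.0]
ft_force: [-2.4, -0.4, 8.1]
opening: 0.0472
```

Emit:
{"api": "drive_tool", "payload": {
  "moves": [
    [[1, 0, 0, -1, 0, 0, 0], [1, 0, 0, -4, 0, 0, 0], [1, 0, 0, -7, 0, 0, 0], [1, 0, 0, -10, 0, 0, 0], [1, 0, 0, -13, 0, 0, 0], [1, 0, 0, -14, 0, 0, 0], [1, 0, 0, -14, 0, 0, 0], [1, 0, 0, -14, 0, 0, 0]]
  ]
}}

```text
time: 3.15
position: [0.4225, 0.3162, 0.1918]
eef_rot: [0.756, 0.655, -0.0, -0.0]
ft_force: [0.1, -1.6, -6.4]
opening: 0.0472
```

Run:
```python
from h import *
from cell import telemetry, vision
o=telemetry.observe(); print(o["position"],o["eef_rot"],o["opening"],o["ft_force"],o["joints"].round(2))
for n in("top","wrist"):
    s=vision.snapshot(n); p=cloud(s); cv2.imwrite(f"pics/{n}2.png",s["image"]); np.savez(f"{n}2.npz",**s)
    r=np.hypot(p[...,0]-o["position"][0],p[...,1]-o["position"][1])
    for z0,z1 in((.195,.22),(.155,.175),(.145,.19)):
        q=p[(r<.07)&(p[...,2]>z0)&(p[...,2]<z1)]; print(n,z0,len(q),rect(q[:,:2]) if len(q)>5 else '',np.median(q[:,2]) if len(q) else '')
    q=p[(p[...,2]>.045)&(p[...,2]<.062)&(np.hypot(p[...,0]-.532,p[...,1]-.114)<.075)]; print(n,'nest',len(q),rect(q[:,:2]) if len(q)>5 else '')
```

```text
[0.42247047 0.316187   0.19178694] [ 7.55529867e-01  6.55114182e-01 -4.10839836e-05 -1.65201495e-04] 0.04724762282383689 [ 0.1399383  -1.57685103 -6.43174896] [-1.    0.31  0.33  1.92 -0.12  0.93 -0.75]
top 0.195 221 (array([419. , 294.4]), 80.9, 31.9, -7.66) 0.20420348898722773
top 0.155 187 (array([418.9, 283.6]), 55.4, 48.1, -7.75) 0.16219712238324413
top 0.145 240 (array([418.4, 283.9]), 72.3, 48.4, -8.22) 0.1625282517644716
top nest 770 (array([514.7, 113.8]), 117.1, 97.9, -87.9)
wrist 0.195 19245 (array([421.7, 323.5]), 79.3, 76.8, -49.11) 0.2033837788557422
wrist 0.155 4934 (array([428.3, 359. ]), 56.1, 24.5, -8.58) 0.16109460499877376
wrist 0.145 6117 (array([426.8, 346.5]), 74.5, 49.7, -8.27) 0.1612831022820819
wrist nest 1202 (array([536. , 109.9]), 87.8, 52.2, -88.61)
```

View pics/wrist2.png

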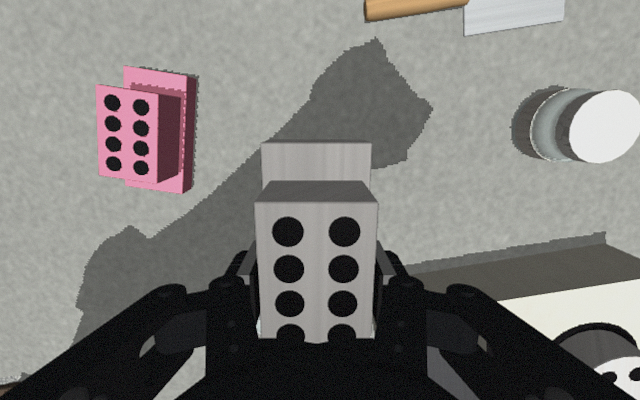

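The block is held square and level: opening 47 mm, foot at z ≈ 0.138. Moving it over the nest.

Emit:
{"api": "drive_tool", "payload": {
  "moves": [
    [[1, -1.5, 1.1, 0, 0, 0, -1], [1, -4, 3, 0, 0, 0, -2.5], [1, -7, 5.2, 0, 0, 0, -4], [1, -10, 7.4, 0, 0, 0, -6], [1, -13, 9.6, 0, 0, 0, -8], [1, -16, 11.9, 0, 0, 0, -9.5], [1, -18, 13.3, 0, 0, 0, -10.5], [1, -18.5, 13.7, 0, 0, 0, -10.5], [1, -18.5, 13.7, 1, 0, 0, -10.5], [1, -18.5, 13.7, 2.5, 0, 0, -10.5], [1, -18.5, 13.7, 3.5, 0, 0, -10.5], [1, -18.5, 13.7, 3.5, 0, 0, -10.5], [1, -18.5, 13.7, 3.5, 0, 0, -10.5]]
  ]
}}

```text
time: 4.33
position: [0.531, 0.1147, 0.1558]
eef_rot: [0.692, 0.722, -0.001, -0.001]
ft_force: [-0.4, -0.5, -5.6]
opening: 0.0472
```

Run:
```python
from h import *
from cell import telemetry, vision
o=telemetry.observe(); P=o["position"]; print(P,o["eef_rot"],o["opening"],o["ft_force"])
for n in("top","wrist"):
    s=vision.snapshot(n); p=cloud(s); cv2.imwrite(f"pics/{n}3.png",s["image"]); np.savez(f"{n}3.npz",**s)
    zb=P[2]-.053
    q=p[(np.hypot(p[...,0]-.532,p[...,1]-.114)<.08)]
    for nm,z0,z1 in(("ledge",zb+.019,zb+.029),("floor",.048,.062),("deck",.072,.078)):
        k=q[(q[:,2]>z0)&(q[:,2]<z1)]; print(n,nm,len(k),rect(k[:,:2]) if len(k)>5 else '',np.median(k[:,2]) if len(k) else '', [np.percentile(k[:,i],[1,99]).round(4) for i in(0,1)] if len(k) else '')
```

```text
[0.53102186 0.11471601 0.15575741] [ 0.69195804  0.72193583 -0.00142516 -0.00083283] 0.04716159636962192 [-0.35826895 -0.51163936 -5.64596047]
top ledge 134 (array([533.1,  71.1]), 54.3, 23.8, 0.82) 0.1261144023389894 [array([0.506 , 0.5602]), array([0.059 , 0.0815])]
top floor 62 (array([534.3,  75. ]), 60.3, 37.7, 1.32) 0.0550384756977077 [array([0.504 , 0.5646]), array([0.0556, 0.0932])]
top deck 305 (array([533.2,  61.9]), 134.1, 53.6, -4.84) 0.0749887157789626 [array([0.4683, 0.599 ]), array([0.0368, 0.0913])]
wrist ledge 4545 (array([530. , 158.3]), 56.3, 24.3, 2.16) 0.12698357400590207 [array([0.5026, 0.5574]), array([0.1496, 0.1709])]
wrist floor 912 (array([528.1, 170.6]), 64.3, 6.7, 2.25) 0.05515816471477772 [array([0.4961, 0.5601]), array([0.1664, 0.1748])]
wrist deck 13973 (array([537.7, 133.7]), 147.3, 120.7, 1.17) 0.0751229136221534 [array([0.4659, 0.6093]), array([0.0825, 0.1919])]
```

View pics/wrist3.png

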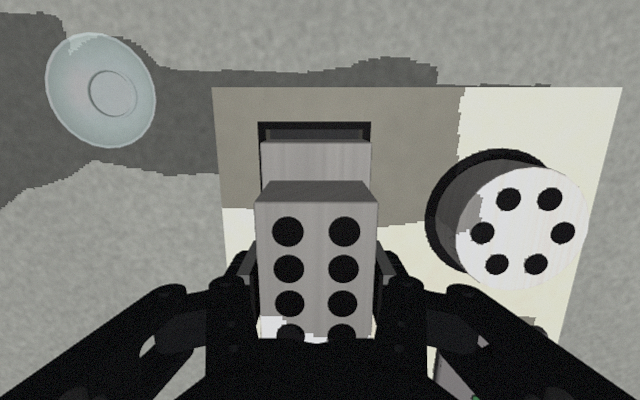

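The wrist view shows the block end at (315,142) lying inside the nest outline, x 258–371. The gaps in y are about 3.5 mm at both ends. In x the two cameras disagree by ±1.4 mm and average to zero, so I'm lowering.

Emit:
{"api": "drive_tool", "payload": {
  "moves": [
    [[1, 0, 0, 1, 0, 0, 0], [1, 0, 0, 2, 0, 0, 0], [1, 0, 0, 2.5, 0, 0, 0], [1, 0, 0, 3, 0, 0, 0], [1, 0, 0, 3.3, 0, 0, 0], [1, 0, 0, 3.6, 0, 0, 0], [1, 0, 0, 3.9, 0, 0, 0], [1, 0, 0, 4.1, 0, 0, 0], [1, 0, 0, 4.2, 0, 0, 0], [1, 0, 0, 4.2, 0, 0, 0]]
  ]
}}

```text
time: 5.27
position: [0.5323, 0.1138, 0.1152]
eef_rot: [0.693, 0.721, -0.0, -0.0]
ft_force: [-0.2, 1.2, -5.4]
opening: 0.0475
```

Emit:
{"api": "drive_tool", "payload": {
  "moves": [
    [[1, 0, 0, 0.2, 0, 0, 0], [1, 0, 0, 0.4, 0, 0, 0], [1, 0, 0, 0.5, 0, 0, 0], [1, 0, 0, 0.6, 0, 0, 0], [1, 0, 0, 0.6, 0, 0, 0], [1, 0, 0, 0.6, 0, 0, 0]]
  ]
}}

```text
time: 5.77
position: [0.5323, 0.1138, 0.1093]
eef_rot: [0.693, 0.721, -0.0, -0.0]
ft_force: [0.4, -0.1, -5.2]
opening: 0.0473
```

Emit:
{"api": "drive_tool", "payload": {
  "moves": [
    [[1, 0, 0, 0.05, 0, 0, 0], [1, 0, 0, 0.1, 0, 0, 0], [1, 0, 0, 0.15, 0, 0, 0], [1, 0, 0, 0.15, 0, 0, 0], [1, 0, 0, 0.15, 0, 0, 0]]
  ]
}}

```text
time: 6.18
position: [0.5325, 0.1138, 0.1087]
eef_rot: [0.693, 0.721, 0.0, -0.0]
ft_force: [-3.8, -1.5, 5.7]
opening: 0.0467
```

Contact felt: Fz went from −5 to +6 N at the expected height of 0.1087. Releasing and backing up.

Emit:
{"api": "drive_tool", "payload": {
  "moves": [
    [[0.3, 0, 0, 0, 0, 0, 0], [0, 0, 0, 0, 0, 0, 0], [-0.5, 0, 0, 0, 0, 0, 0], [-1, 0, 0, 0, 0, 0, 0], [-1, 0, 0, 0, 0, 0, 0], [-1, 0, 0, 0, 0, 0, 0], [-1, 0, 0, -1, 0, 0, 0], [-1, 0, 0, -4, 0, 0, 0], [-1, 0, 0, -8, 0, 0, 0], [-1, 0, 0, -11, 0, 0, 0], [-1, 0, 0, -12, 0, 0, 0], [-1, 0, 0, -12, 0, 0, 0]]
  ]
}}

```text
time: 7.18
position: [0.5341, 0.1141, 0.2315]
eef_rot: [0.693, 0.721, 0.003, 0.001]
ft_force: [-0.2, 0.5, -0.2]
opening: 0.0851
```

Run:
```python
from h import *
from cell import telemetry, vision
o=telemetry.observe(); P=o["position"]; print(P,o["eef_rot"],o["opening"],o["ft_force"],o["joints"].round(2))
for n in("top","wrist"):
    s=vision.snapshot(n); p=cloud(s); cv2.imwrite(f"pics/{n}4.png",s["image"]); np.savez(f"{n}4.npz",**s)
    q=p[(np.hypot(p[...,0]-.532,p[...,1]-.114)<.08)]
    for nm,z0,z1 in(("top",.115,.127),("ledge",.0765,.084),("floor",.048,.062)):
        k=q[(q[:,2]>z0)&(q[:,2]<z1)]; print(n,nm,len(k),rect(k[:,:2]) if len(k)>5 else '',np.percentile(k[:,2],[5,50,95]).round(4) if len(k) else '')
    q=p[(np.hypot(p[...,0]-.54,p[...,1]+.063)<.05)&(p[...,2]>.128)&(p[...,2]<.14)]; print('fin',len(q),rect(q[:,:2]) if len(q)>5 else '')
```

```text
[0.53406323 0.11407788 0.23149841] [0.6925599  0.72135344 0.00290616 0.00124613] 0.08510492204518905 [-0.18640729  0.48063998 -0.18182842] [-0.61  0.3   0.39  1.84 -0.13  1.02 -0.13]
top top 59 (array([533.8,  82.1]), 47.4, 9.3, 1.43) [0.1176 0.1211 0.1238]
top ledge 213 (array([537.6,  64. ]), 137.3, 54.7, 4.0) [0.0767 0.0785 0.0816]
top floor 32 (array([527.5,  60.6]), 69.0, 29.8, -28.61) [0.0507 0.0557 0.059 ]
fin 98 (array([538.5, -62.7]), 48.3, 15.3, 1.29)
wrist top 5292 (array([532.3, 114.7]), 72.1, 48.1, -87.83) [0.12   0.1212 0.1224]
wrist ledge 1863 (array([538.9, 114.5]), 158.3, 145.5, -87.61) [0.0766 0.0788 0.0801]
wrist floor 840 (array([530.2, 115. ]), 117.0, 64.3, -87.7) [0.054  0.0552 0.0602]
fin 0
```

View pics/wrist4.png

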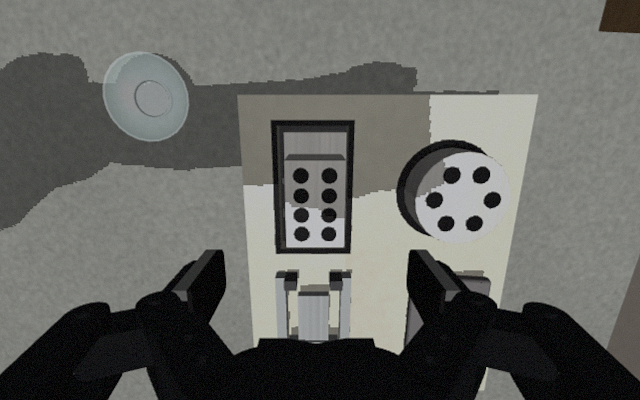

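The block is seated: top at z 0.1212 against 0.121 expected, and yaw 2.2° against the mixer's 2.4°. Next is the lock fin at (0.5385, −0.0627). I'll grip it across its 50 mm, in the same orientation.

Emit:
{"api": "drive_tool", "payload": {
  "moves": [
    [[-1, -3, 0, 0, 0, 0, 0], [-1, -7, 0, 0, 0, 0, 0], [-1, -11, -0.1, 0, 0, 0, 0], [-1, -15, -0.1, 0, 0, 0, 0], [-1, -17.7, -0.1, 0, 0, 0, 0], [-1, -17.7, -0.1, 0, 0, 0, 0], [-1, -17.7, -0.1, 3, 0, 0, 0], [-1, -17.7, -0.1, 6, 0, 0, 0], [-1, -17.7, -0.1, 7, 0, 0, 0], [-1, -17.7, -0.1, 7, 0, 0, 0], [-1, -17.7, -0.1, 7, 0, 0, 0]]
  ],
  "force": 25
}}

```text
time: 8.2
position: [0.5381, -0.0629, 0.1572]
eef_rot: [0.692, 0.721, -0.001, -0.001]
ft_force: [0.2, -0.2, 0.2]
opening: 0.0855
```

Emit:
{"api": "drive_tool", "payload": {
  "moves": [
    [[-1, 0, 0, 1.5, 0, 0, 0], [-1, 0, 0, 3, 0, 0, 0], [-1, 0, 0, 3.5, 0, 0, 0], [-1, 0, 0, 3.5, 0, 0, 0], [-1, 0, 0, 3.5, 0, 0, 0]]
  ]
}}

```text
time: 8.62
position: [0.5391, -0.0631, 0.1238]
eef_rot: [0.692, 0.721, 0.0, 0.0]
ft_force: [0.1, -0.6, -0.5]
opening: 0.0852
```

Run:
```python
from h import *
from cell import telemetry, vision
o=telemetry.observe(); print(o["position"],o["eef_rot"],o["ft_force"],o["joints"].round(2))
s=vision.snapshot("scene"); p=cloud(s); v=s["image"]
q=p[(np.hypot(p[...,0]-.54,p[...,1]+.063)<.05)&(p[...,2]>.128)&(p[...,2]<.14)]; print('fin',len(q),rect(q[:,:2]) if len(q)>5 else '')
a=cv2.resize(v[120:290,260:440],None,fx=3.3,fy=3.3,interpolation=2); cv2.imwrite("pics/s5.png",a)
```

```text
[ 0.53911769 -0.06309573  0.12377118] [6.92473222e-01 7.21443439e-01 3.08573014e-04 3.26764612e-04] [ 0.14878335 -0.59419887 -0.54326737] [-0.3   0.44  0.42  1.95 -0.25  0.8   0.3 ]
fin 25 (array([553.2, -62.1]), 71.5, 20.1, 2.89)
```

View pics/s5.png

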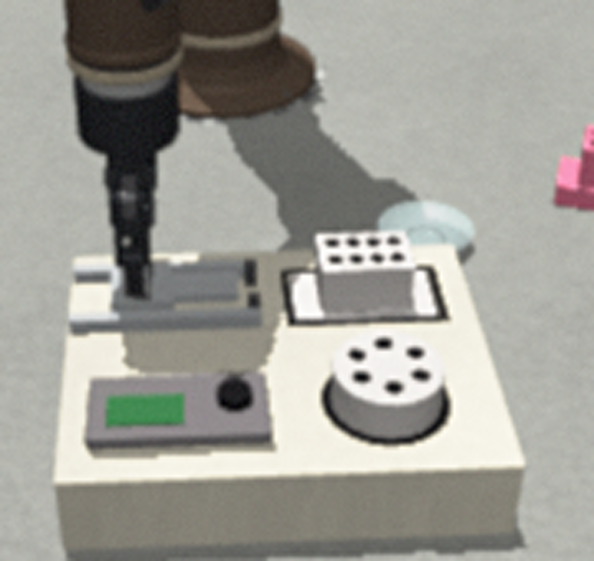

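The scene crop shows the block in the nest at (360,285), with the gripper straddling the fin at (135,270). Closing on it, then sliding about 56 mm.

Emit:
{"api": "drive_tool", "payload": {
  "moves": [
    [[0, 0, 0, 0, 0, 0, 0], [1, 0, 0, 0, 0, 0, 0], [1, 0, 0, 0, 0, 0, 0], [1, 0, 0, 0, 0, 0, 0], [1, 0, 0, 0, 0, 0, 0], [1, 0, 0, 0, 0, 0, 0], [1, 0, 0, 0, 0, 0, 0]]
  ],
  "force": 30
}}

```text
time: 9.25
position: [0.538, -0.0631, 0.1235]
eef_rot: [0.693, 0.721, -0.0, -0.001]
ft_force: [-5.2, 0.4, 8.0]
opening: 0.0497
```

Emit:
{"api": "drive_tool", "payload": {
  "moves": [
    [[1, 0.5, 0, 0, 0, 0, 0], [1, 1, 0, 0, 0, 0, 0], [1, 1.5, 0, 0, 0, 0, 0], [1, 2, 0, 0, 0, 0, 0], [1, 2.5, 0, 0, 0, 0, 0], [1, 3, 0, 0, 0, 0, 0], [1, 3.5, 0, 0, 0, 0, 0], [1, 4, 0, 0, 0, 0, 0], [1, 4.5, 0, 0, 0, 0, 0], [1, 5, 0, 0, 0, 0, 0], [1, 5, 0, 0, 0, 0, 0]]
  ]
}}

```text
time: 10.17
position: [0.5359, -0.013, 0.1235]
eef_rot: [0.692, 0.722, -0.0, -0.0]
ft_force: [-5.7, 0.7, 8.5]
opening: 0.0495
```

Emit:
{"api": "drive_tool", "payload": {
  "moves": [
    [[1, 0.3, 0, 0, 0, 0, 0], [1, 0.5, 0, 0, 0, 0, 0], [1, 0.6, 0, 0, 0, 0, 0], [1, 0.7, 0, 0, 0, 0, 0], [1, 0.8, 0, 0, 0, 0, 0], [1, 0.9, 0, 0, 0, 0, 0], [1, 0.9, 0, 0, 0, 0, 0]]
  ]
}}

```text
time: 10.75
position: [0.5356, -0.0064, 0.1235]
eef_rot: [0.693, 0.721, -0.001, 0.0]
ft_force: [-5.9, -7.0, 7.8]
opening: 0.0499
```

Emit:
{"api": "drive_tool", "payload": {
  "moves": [
    [[1, 0.1, 0, 0, 0, 0, 0], [1, 0.2, 0, 0, 0, 0, 0], [1, 0.3, 0, 0, 0, 0, 0], [1, 0.3, 0, 0, 0, 0, 0]]
  ]
}}

```text
time: 11.08
position: [0.5356, -0.0062, 0.1235]
eef_rot: [0.694, 0.72, -0.002, 0.002]
ft_force: [-4.8, -13.8, 6.4]
opening: 0.0493
```

A further 3 mm of command moved it only 0.2 mm, and the reaction force rose to 14 N, so it's on the end stop. Relaxing, releasing and retreating.

Emit:
{"api": "drive_tool", "payload": {
  "moves": [
    [[1, -0.4, 0, 0, 0, 0, 0], [1, -0.4, 0, 0, 0, 0, 0], [0, -0.4, 0, 0, 0, 0, 0], [-1, -0.4, 0, 0, 0, 0, 0], [-1, -0.4, 0, 0, 0, 0, 0], [-1, -0.4, 0, 0, 0, 0, 0], [-1, -0.4, 0, -1, 0, 0, 0], [-1, -0.4, 0, -4, 0, 0, 0], [-1, -0.4, 0, -8, 0, 0, 0], [-1, -0.4, 0, -11, 0, 0, 0], [-1, -4, 0, -12, 0, 0, 0], [-1, -8, 0, -12, 0, 0, 0], [-1, -12, 0, -12, 0, 0, 0], [-1, -15, 0, -12, 0, 0, 0], [-1, -15, 0, -12, 0, 0, 0], [-1, -15, 0, -12, 0, 0, 0]]
  ]
}}

```text
time: 12.42
position: [0.5419, -0.1531, 0.2435]
eef_rot: [0.694, 0.72, -0.0, 0.0]
ft_force: [-0.5, 0.8, 0.2]
opening: 0.0853
```

Run:
```python
from h import *
from cell import telemetry, vision
o=telemetry.observe(); print(o["time"],o["position"],o["ft_force"])
for n in("top","wrist"):
    s=vision.snapshot(n); p=cloud(s)
    if n=="wrist": W=s["image"]
    for nm,c,z0,z1 in(("top",(.532,.114),.115,.127),("fin",(.5365,-.0065),.125,.14)):
        k=p[(np.hypot(p[...,0]-c[0],p[...,1]-c[1])<.05)&(p[...,2]>z0)&(p[...,2]<z1)]; print(n,nm,len(k),rect(k[:,:2]) if len(k)>5 else '',np.median(k[:,2]) if len(k) else '')
v=vision.snapshot("scene")["image"]
a=cv2.resize(v[160:290,240:460],None,fx=3,fy=3,interpolation=2); cv2.imwrite("pics/f6.png",np.vstack([np.pad(a,((0,0),(0,0),(0,0))),cv2.resize(W[:200],(660,206))]))
```

```text
12.4167 [ 0.54185624 -0.15313797  0.24348966] [-0.48907785  0.80311685  0.17112247]
top top 392 (array([533.1, 111.7]), 68.7, 48.6, -88.02) 0.1210196750291398
top fin 93 (array([534.4,  -6.8]), 47.7, 14.8, 1.37) 0.1345470086712126
wrist top 0  
wrist fin 834 (array([535.7, -10.4]), 49.6, 4.8, 1.76) 0.13368311079417308
```

View pics/f6.png

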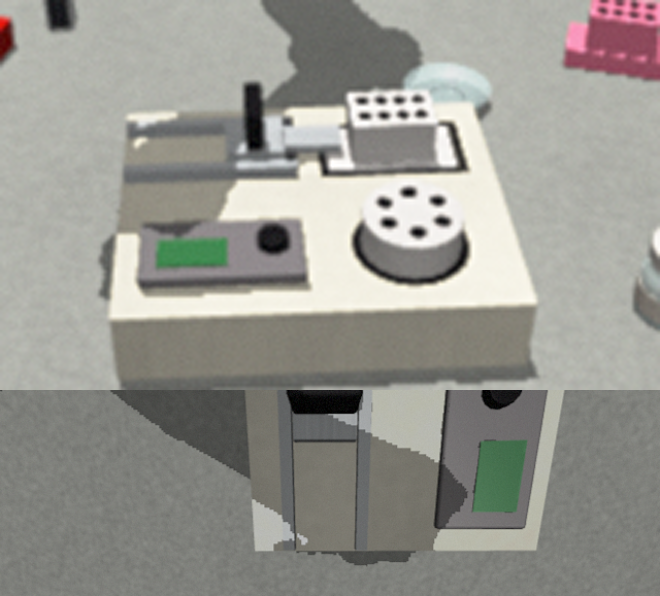

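The tongue at (315,135) lies over the near ledge of the block. The fin moved 55.9 mm, so the lock reads about 0.085.

```bash
python3 -c "
from cell import ticket; print(ticket.close_job())"
```

```text
the job is handed in; nothing more can be done
None
```

The silver tube block is in the oblong nest and the lock grip is slid fully home. I handed the job in at about 12.5 s; no verdict is reported.

- **Block:** I lowered it until the wrist force showed contact with the floor, then let go. Its top measured z = 0.121 m, as expected for a seated block, and it sits square to the mixer.
- **Lock:** I gripped the fin across its 50 mm and slid it about 56 mm. At the end stop, 3 mm more of commanded travel moved it only 0.2 mm and the reaction rose to 14 N. After release the camera gives about 0.085 m, and the picture shows the tongue over the near ledge.
- **Robot and other things:** The arm is clear and touches nothing. I moved nothing else on the bench.
- **Disagreements:** The top and wrist cameras differed by 1–3 mm on the block and nest positions, inside the 4 mm play. The last wrist view saw only part of the fin and none of the block, so the final positions rest on the top camera. No check failed.

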